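Release the pawl and press the hold-down arm onto the board

ROBOT

A 6-joint arm with a two-finger parallel gripper is mounted at the origin on a cart in front of the work surface, level with it; the furniture and walls round the work are solid. World frame = base frame: x ahead of the robot, y to its left, z up, the work surface at z = 0. Lengths are in m, angles in degrees, forces in N, time in s.
With the tool pointing down it reaches from about 0.375 to 0.9 m from the base axis. Payload 3.1 kg.
Tool frame: the origin (TCP) lies between the finger pads; the fingertips stand 11 mm ahead of it and the grasp point (between the pads) lies 8 mm behind it; z points along the fingers, y is the line along which they close (so a half turn about z gives the same grasp; the last joint's range is limited). The gripper opens to 87 mm and grips with 3 to 60 N. Pads are 19 mm wide; open, the fingers measure 117 mm over their backs; the gripper's body (75 mm by 190 mm) begins 51 mm behind the grasp point.
Start: joints at [-81.159, 30.224, 82.088, -0, 67.689, -10.227], TCP at [0.204, -0.591, 0.234] pointing down, gripper open.
Joint ranges: [-176.69, 176.69], [-43.24, 126.21], [12.49, 139.97], [-82, 262], [0, 151.66], [-163.58, 163.58]. Speed limits (degrees/s): [159.86, 159.86, 180, 180, 180, 180].

INTERFACE

Orientations are given as a 3x3 rotation matrix whose columns are the frame's x, y, z axes.
In Python, from rig import bot gives the robot as it stands.
- The arm moves only by the tool apply_moves, never from a script. Its argument "steps" is a list that holds one entry, the list of rows, each a list of 7 numbers: the shift along the tool's x, y, z in cm, then the turn, a rotation vector about the tool's x, y, z in degrees, then the gripper command: -1 is shut, 1 is fully open, values between are in proportion. In form: [[[dx, dy, dz, rx, ry, rz, jaw], ...]]. A call has 1 to 20 rows; each row is the pose to reach, as a shift and turn from the pose commanded when the call began, along the tool's axes at that moment; what a row does not reach only later rows make up. A row lasts 1/8 s, in which the tool goes at most 62.5 mm and 10.7 degrees, less where a joint would pass 70% of its speed; a pose out of reach is approached as far as the arm can. A call with a gripper value outside its range is refused whole. The fingers move at their own pace and stop on an object; the grip force is fixed at half the most. Time passes only in rows, so rows that repeat a pose let the fingers close. It gives the time, the measured TCP pose, the force, the opening and the grip force at its end, in the units of the state.
- bot.read_state(): the state, without advancing time (a new reading comes with each control period).
- bot.capture(name): name is "scene" or "top" or "wrist"; returns the picture (400x640x3 uint8, blue, green, red); there is no depth.
- bot.camera_model(name): a dict with "intrinsics" (3x3 intrinsics, pixels), "R" (3x3) and "t" (3): a world point X has camera coordinates R X + t. Camera axes: x right, y down, z forward; pixel columns grow to the right and rows downward; lengths in m; the calibration is good to about 2 mm. A picture is of the moment at which its call begins: read the wrist's pose just before it. camera_model takes no time and is no camera call; for the wrist camera it gives the pose at the moment of the call.
- bot.hand_in(): hands the job in; it is judged then, once.
The state is a dict: "time_s": time; "joint_positions": joint angles; "qvel": joint speeds; "tau": joint torques, N m; "position": TCP position; "tcp_rot": TCP orientation; "force": force on the tool from outside, world axes, zero at the start; "moment": the same for the moment, N m; "opening": opening from 0.0 (shut) to 1.0 (fully open); "grasp_force": force on a finger pad.
Only numpy, scipy, OpenCV 4.12 (cv2) and the standard library are available. Lean on these libraries where they do the work, as an engineer would, in place of code of your own. Each camera call takes 0.05 s, during which the arm holds its last target. There are 200 camera calls.

TASK

The hold-down arm of the small rework fixture is propped up by its ratchet over the daughter board in the nest. With the fingertips, press the pawl's thumb tab right down so that the pawl swings fully clear of the teeth, and only then push the arm by its ball knob all the way down until its rubber foot rests on the board; then move clear. Do not force the arm against the engaged pawl, do not raise it, do not grasp or lift anything, and leave the things lying beside the fixture where they are.

Things in the scene. Friction and masses are not known exactly. Their poses are not given: they have to be found in the camera images.
- jig: Rework fixture, fixed: base plate 220 x 90 x 12 mm. Origin: on the bench under its middle (within 5 mm); x runs along the plate from the nest with the daughter board (x = -55 mm) to the hinge and pawl end, z up. Two grey cheeks, 34 mm wide over all, span x = 34 to 110 mm, 70 mm high (100 mm at x = 83 to 107). The point and joint entries give points at jig y = 0.
- hinge_axis (a point): Axis of the hold-down arm, between the cheeks, 55 mm above the bench at jig x = +50 mm. The axis lies along the jig's y. The hub on it has a toothed rim of 44 mm radius.
- hold_arm (a joint): Arm angle, rad: 0 = level, foot on the board (end stop); positive = raised; starts at 0.60 to 0.68. Stiff: it stays where it is left; 3 to 4 N down on the knob moves it. While the pawl is engaged the teeth stop it from going below about 0.59. The arm is a dark steel bar 12 mm thick, 16 mm wide, from the hinge to over the nest.
- knob_centre (a point): Centre of the black 28 mm ball knob on the arm's free end above the foot; the ball's top is 14 mm higher. It is 105 mm along the arm from the hinge and 22 mm above the arm's centre line: at joint value a it lies at jig x = 50 - 105 cos(a) + 22 sin(a) mm, 55 + 105 sin(a) + 22 cos(a) mm above the bench (77 mm when down).
- pawl (a joint): Pawl angle, rad: 0 = nose engaged in the teeth (starts at 0 to 0.03), 0.36 = tab fully down, end stop. Stiff: 2 to 3 N down on the tab moves it and it stays where it is left, so it need not be held. The nose leaves the teeth at about 0.15; fully clear means above 0.27.
- pawl_tab (a point): Centre of the top of the pawl's thumb tab, a ribbed steel plate 22 (along jig x) x 22 x 5 mm overhanging the hinge end. The pawl turns about an axis along jig y at jig x = +95 mm, 90 mm above the bench; at pawl = 0 this point is 40 mm beyond (+x) and 30 mm above that axis; pressed fully it is 48 mm beyond and 14 mm above.
- tinner: Bystander, loose: open grey tin, 29 mm diameter, 12 mm high, standing beside the fixture. Origin at the centre of its underside.
- driver: Bystander, loose: dark precision screwdriver 124 mm long, 13 mm thick, lying beside the fixture. Origin at its middle, on the bench; its length is along its y axis.
- module: Bystander, loose: small green circuit board 36 x 52 x 8 mm lying beside the fixture. Origin at the centre of its underside.

How it is judged:
By the outcome, as a careful person would: the job done as asked, in the order asked, and still so for the second after the job is handed in, with the robot touching nothing.
It also fails if it takes over 51 s, if anything falls off the work surface, if the arm or the gripper's body presses on something with over 40 N, if the wrist force passes 120 N, or if a joint passes its speed limit or range.

## Working session

There is one attempt and no reset: what is moved stays moved. The work goes in short steps, Python scripts to look and compute and a tool call to move; the robot and the scene stay as the last step left them, time stands still between calls to the robot, and variables do not carry over. Pictures are saved under pics/ and viewed, at most 10 in all, crops included, and the job is handed in when it is done.

Besides the shell and the picture viewer there is one more tool, called after ">>>" by a JSON object that holds its "op" and its "data". apply_moves: Moves the arm, as the interface text tells. Its arguments: {"type":"object","properties":{"steps":{"type":"array","items":{"type":"array","items":{"type":"array","items":{"type":"number"}}}}},"required":["steps"]}

```bash
mkdir -p pics
python3 - <<'E'
from rig import bot
import cv2,numpy as np
s=bot.read_state(); print(s['time_s'],s['position'],np.round(s['tcp_rot'],3).tolist(),s['force'])
for n in("scene","top"):
    cv2.imwrite(f"pics/{n}0.png",bot.capture(n)); c=bot.camera_model(n); print(n,np.round(c['intrinsics'],1).tolist(),np.round(c['R'],3).tolist(),c['t'])
E
```

```text
0.0 [ 0.20409529 -0.58998897  0.2325808 ] [[0.945, 0.327, -0.0], [0.327, -0.945, 0.002], [0.0, -0.002, -1.0]] [0.66919267 0.23376159 0.03694802]
scene [[504.7, 0.0, 324.8], [0.0, 504.7, 209.9], [0.0, 0.0, 1.0]] [[0.625, -0.78, -0.022], [-0.346, -0.252, -0.903], [0.7, 0.572, -0.428]] [-0.48832627  0.1719402   0.73369356]
top [[480.8, 0.0, 311.8], [0.0, 480.8, 186.6], [0.0, 0.0, 1.0]] [[-0.003, -1.0, 0.012], [-0.994, 0.002, -0.109], [0.109, -0.012, -0.994]] [-0.28638949  0.47975131  0.9149914 ]
```

View pics/scene0.png

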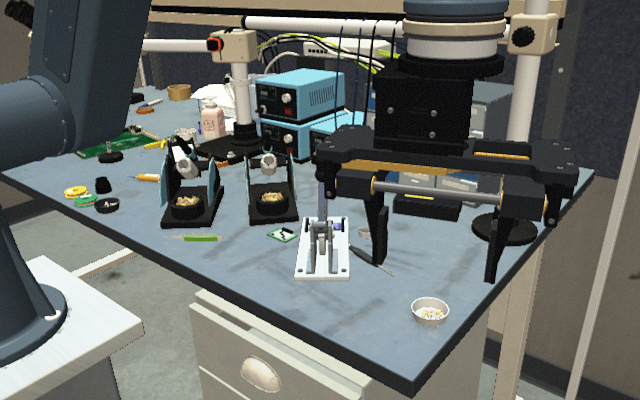

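View pics/top0.png

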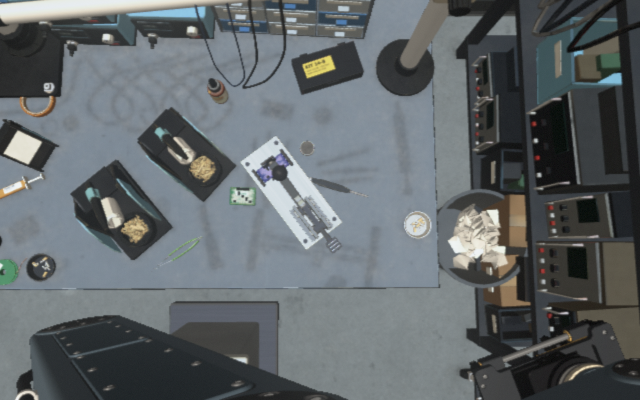

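The top view shows the white plate from about (262,140) to (320,248), the knob near (279,171) and the tab near (333,243). The tin is at (307,147), the driver at (338,187) and the module at (243,194). Next I'll measure the plate outline, knob and tab.

```bash
cat > h.py <<'E'
import numpy as np,cv2
from rig import bot
def ray(cam,uv):
    K,R,t=(np.array(cam[k]) for k in('intrinsics','R','t'))
    return -R.T@t, R.T@np.linalg.solve(K,[uv[0],uv[1],1.])
def onz(cam,uv,z):
    o,d=ray(cam,uv); return o+d*(z-o[2])/d[2]
def proj(cam,X):
    p=cam['intrinsics']@(np.array(cam['R'])@np.array(X)+cam['t']); return p[:2]/p[2]
E
python3 - <<'E'
from h import *
im=cv2.imread('pics/top0.png'); c=bot.camera_model('top')
m=((im.min(2)>165)).astype(np.uint8); roi=np.zeros_like(m); roi[125:265,232:350]=1
m=m*roi
n,l,st,ce=cv2.connectedComponentsWithStats(m)
pts=np.vstack([np.argwhere(l==i)[:,::-1] for i in range(1,n) if st[i,4]>60]).astype(np.float32)
W=np.array([onz(c,p,0.012)[:2] for p in pts],np.float32)*1000
r=cv2.minAreaRect(W); print('plate mm',r, cv2.boxPoints(r).round(1).tolist())
for nm,uv,z in(('knob',(279,171),.138),('tab',(333,243),.12),('tin',(307,147),.012),('driver',(338,187),.007),('mod',(243,194),.008)): print(nm,onz(c,uv,z).round(4))
v=cv2.resize(im[125:265,225:385],None,fx=5,fy=5,interpolation=cv2.INTER_CUBIC)[:600]
cv2.imwrite('pics/top0c.png',v)
E
```

```text
plate mm ((454.3801574707031, -223.88172912597656), (220.66563415527344, 148.90110778808594), 38.13589096069336) [[321.6000061035156, -233.5], [413.6000061035156, -350.6000061035156], [587.0999755859375, -214.3000030517578], [495.20001220703125, -97.19999694824219]]
knob [ 0.4944 -0.2293  0.138 ]
tab [ 0.3698 -0.3231  0.12  ]
tin [ 0.5611 -0.2783  0.012 ]
driver [ 0.4805 -0.3403  0.007 ]
mod [ 0.4667 -0.1503  0.008 ]
```

View pics/top0c.png

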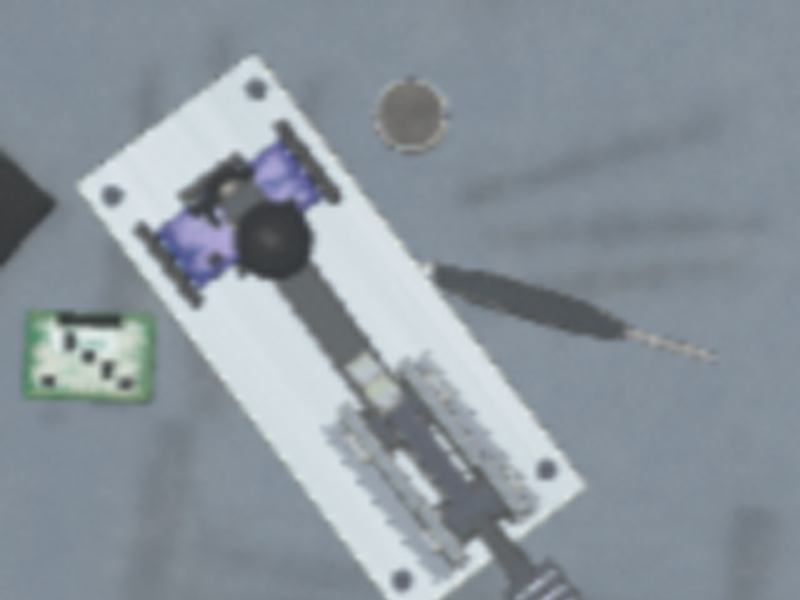

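The crop shows the plate corners at about (78,185), (255,57) and (585,487). The knob is centred at about (273,238) and the ribbed tab starts near (550,580). The green module got into the plate mask, so I'll exclude it and cross-check knob and tab.

Run:
```python
from h import *
im=cv2.imread('pics/top0.png'); c=bot.camera_model('top'); sc=bot.camera_model('scene'); s=cv2.imread('pics/scene0.png')
m=(im.min(2)>165).astype(np.uint8); roi=np.zeros_like(m); roi[125:265,232:350]=1; roi[182:210,225:258]=0
n,l,st,ce=cv2.connectedComponentsWithStats(m*roi)
pts=np.vstack([np.argwhere(l==i)[:,::-1] for i in range(1,n) if st[i,4]>60])
W=np.array([onz(c,p,0.012)[:2] for p in pts],np.float32)*1000
r=cv2.minAreaRect(W); print('plate',r)
P=np.array(r[0])/1000; b=cv2.boxPoints(r); e=sorted([b[1]-b[0],b[2]-b[1]],key=np.linalg.norm)[1]; x=e/np.linalg.norm(e)
tab=onz(c,(333,243),.12)[:2]
if x@(tab-P)<0:x=-x
y=np.array([-x[1],x[0]]); print('x axis',x,np.degrees(np.arctan2(x[1],x[0])))
J=lambda q:P+x*q
print('tab meas in jig',x@(tab-P),y@(tab-P),'expect .135')
kc=(225+273/5-.4,125+238/5-.4)
for a in(.6,.64,.68):
    z=.055+.105*np.sin(a)+.022*np.cos(a); k=onz(c,kc,z)[:2]
    print(a,'z',z,'exp x',.05-.105*np.cos(a)+.022*np.sin(a),'meas',x@(k-P),y@(k-P))
for q,z in((.135,.12),(.143,.104),(-.027,.132)): print('scene px',q,proj(sc,[*J(q),z]), J(q), np.hypot(*J(q)))
v=cv2.resize(s[170:290,270:430],None,fx=5,fy=5,interpolation=cv2.INTER_CUBIC); cv2.imwrite('pics/sc0c.png',v)
```

```text
plate ((471.73004150390625, -246.24447631835938), (219.90684509277344, 92.38048553466797), 36.97119903564453)
x axis [-0.79893786 -0.60141355] -143.0288
tab meas in jig 0.12765675716970928 0.00014633884028556238 expect .135
0.6 z 0.13244484323449163 exp x -0.02423810515082544 meas -0.027198638455318964 -0.0006652099405515698
0.64 z 0.1353516280165056 exp x -0.0210817548678781 meas -0.026774198324335474 -0.0007799781927312241
0.68 z 0.13812986733445962 exp x -0.017811688940441116 meas -0.026368528022456785 -0.0008896710990074011
scene px 0.135 [319.36982562 223.48873731] [ 0.36387343 -0.32743531] 0.4895076614516195
scene px 0.143 [319.43863662 235.54478432] [ 0.35748192 -0.33224662] 0.48803805136851647
scene px -0.027 [322.834871   175.84712484] [ 0.49330136 -0.23000631] 0.544287735734205
```

View pics/sc0c.png

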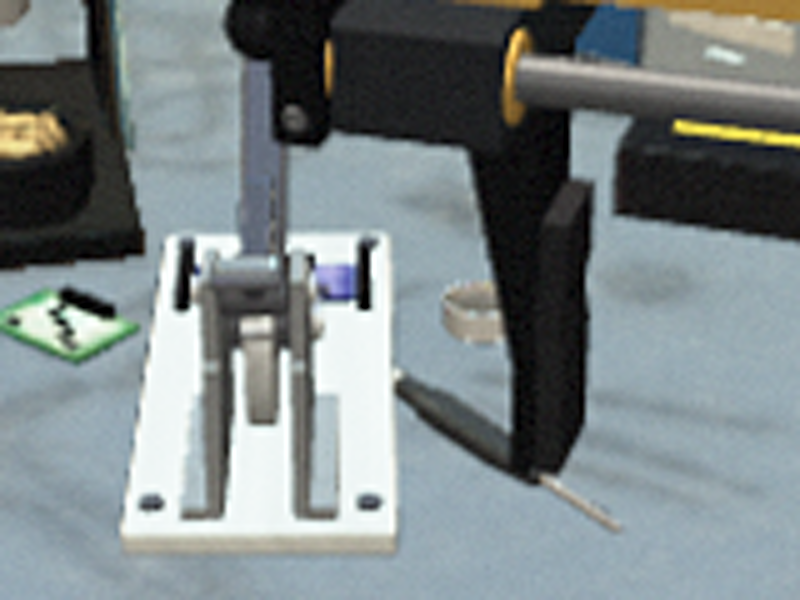

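The scene crop shows the tab at about (250,270) and the prediction falls at (247,267), so the jig pose agrees. I'll refine the tab pixel with a closer crop.

Run:
```python
from h import *
im=cv2.imread('pics/top0.png')
cv2.imwrite('pics/tab.png',cv2.resize(im[215:265,300:360],None,fx=10,fy=10,interpolation=cv2.INTER_CUBIC))
c=bot.camera_model('top')
print([ (q,z,proj(c,[.47173-.7989*q,-.24624-.6014*q,z]).round(1).tolist()) for q,z in((.124,.12),(.135,.12),(.146,.12))])
```

```text
[(0.124, 0.12, [331.7, 241.4]), (0.135, 0.12, [335.5, 246.4]), (0.146, 0.12, [339.3, 251.5])]
```

View pics/tab.png

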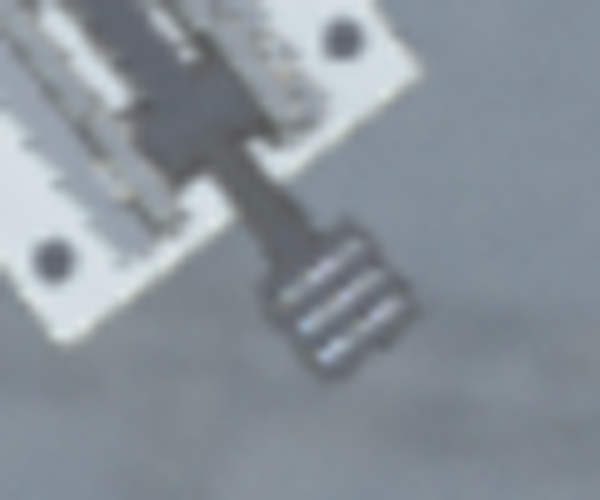

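The tab centre is at crop (343,300), i.e. px (333.9,244.5). The knob and tab both put the jig origin about 4 mm toward the nest from the plate-rectangle centre. I'll move over the tab with the fingers shut.

>>> {"op": "apply_moves", "data": {"steps": [[[4,-3.3,0,0,0,-3,-1],[8,-6.6,0,0,0,-6,-1],[12,-10,0,0,0,-9,-1],[16,-13.3,0,0,0,-12,-1],[20,-16.6,0,0,0,-15,-1],[23.5,-19.5,2,0,0,-17.9,-1],[23.5,-19.5,4,0,0,-17.9,-1],[23.5,-19.5,6,0,0,-17.9,-1],[23.5,-19.5,7,0,0,-17.9,-1],[23.5,-19.5,7,0,0,-17.9,-1],[23.5,-19.5,7,0,0,-17.9,-1]]]}}

```text
time_s: 1.48
position: [0.3628, -0.3302, 0.164]
tcp_rot: [[0.799, 0.601, 0.001], [0.601, -0.799, -0.001], [-0.0, 0.001, -1.0]]
force: [-0.3, -0.2, 0.3]
opening: 0.006
grasp_force: 0.0
```

Run:
```python
from h import *
s=bot.read_state(); print(s['time_s'],s['position'],np.round(s['tcp_rot'],3).tolist(),s['force'],s['opening'])
im=bot.capture('scene'); v=cv2.resize(im[130:280,230:430],None,fx=4,fy=4,interpolation=cv2.INTER_CUBIC); cv2.imwrite('pics/a.png',v)
```

```text
1.475 [ 0.3627908  -0.33017277  0.16401535] [[0.799, 0.601, 0.001], [0.601, -0.799, -0.001], [-0.0, 0.001, -1.0]] [-0.28496003 -0.22015974  0.27146678] 0.006162833844247462
```

View pics/a.png

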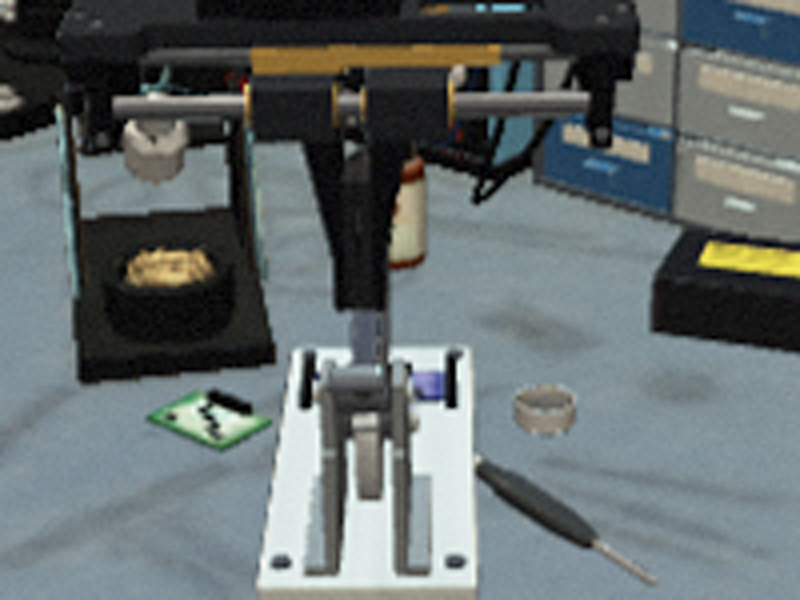

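The shut fingers (crop x≈360) line up with the tab (crop x≈358), with the tips about 33 mm above it. Now I'll press slowly.

>>> {"op": "apply_moves", "data": {"steps": [[[0,0,1,0,0,0,-1],[0,0,2,0,0,0,-1],[0,0,2.6,0,0,0,-1],[0,0,3.0,0,0,0,-1],[0,0,3.3,0,0,0,-1],[0,0,3.5,0,0,0,-1],[0,0,3.7,0,0,0,-1],[0,0,3.9,0,0,0,-1],[0,0,4.1,0,0,0,-1],[0,0,4.2,0,0,0,-1],[0,0,4.2,0,0,0,-1]]]}}

```text
time_s: 2.9
position: [0.3628, -0.3297, 0.1215]
tcp_rot: [[0.799, 0.601, 0.0], [0.601, -0.799, -0.0], [0.0, 0.0, -1.0]]
force: [-0.8, -1.8, 3.0]
opening: 0.005
grasp_force: 1.2
```

>>> {"op": "apply_moves", "data": {"steps": [[[0,0,0.1,0,0,0,-1],[0,0,0.2,0,0,0,-1],[0,0,0.3,0,0,0,-1],[0,0,0.4,0,0,0,-1],[0,0,0.4,0,0,0,-1]]]}}

```text
time_s: 3.52
position: [0.3626, -0.3296, 0.1174]
tcp_rot: [[0.799, 0.601, -0.0], [0.601, -0.799, 0.0], [-0.0, -0.0, -1.0]]
force: [-3.0, -2.6, 3.3]
opening: 0.008
grasp_force: 1.8
```

>>> {"op": "apply_moves", "data": {"steps": [[[0,0,0.1,0,0,0,-1],[0,0,0.2,0,0,0,-1],[0,0,0.2,0,0,0,-1]]]}}

```text
time_s: 3.9
position: [0.3625, -0.3299, 0.1163]
tcp_rot: [[0.799, 0.602, -0.0], [0.602, -0.799, -0.001], [-0.001, 0.001, -1.0]]
force: [-4.6, -2.4, 11.1]
opening: 0.005
grasp_force: 5.5
```

The force rose to 11 N with the tips at z≈0.105, which is where the end stop should be. I'll lift off and check.

>>> {"op": "apply_moves", "data": {"steps": [[[0,0,-0.5,0,0,0,-1],[0,0,-2,0,0,0,-1],[0,0,-5,0,0,0,-1],[0,0,-7,0,0,0,-1],[0,0,-7,0,0,0,-1],[0,0,-7,0,0,0,-1]]]}}

```text
time_s: 4.65
position: [0.3623, -0.3285, 0.1846]
tcp_rot: [[0.799, 0.601, -0.001], [0.601, -0.799, 0.002], [0.001, -0.002, -1.0]]
force: [-0.4, 0.1, -0.5]
opening: 0.007
grasp_force: 0.0
```

Run:
```python
from h import *
s=bot.read_state(); print(s['time_s'],s['position'],s['force'])
im=bot.capture('scene'); sc=bot.camera_model('scene')
O=np.array([.4749,-.2438]);x=np.array([-.7989,-.6014])
for a in(0,.15,.27,.36):
    t=np.arctan2(30,40)-a; X=.095+.05*np.cos(t); z=.09+.05*np.sin(t)
    p=proj(sc,[*(O+x*X),z]); print(a,(p-[280,190])*10)
cv2.imwrite('pics/b.png',cv2.resize(im[190:250,280:360],None,fx=10,fy=10,interpolation=cv2.INTER_CUBIC))
```

```text
4.65 [ 0.3623145  -0.32854987  0.18459943] [-0.40180308  0.10056544 -0.47636915]
0 [394.46355806 322.7247519 ]
0.15 [394.50184536 372.75943231]
0.27 [394.78888536 412.97639358]
0.36 [395.15083257 442.7945558 ]
```

View pics/b.png

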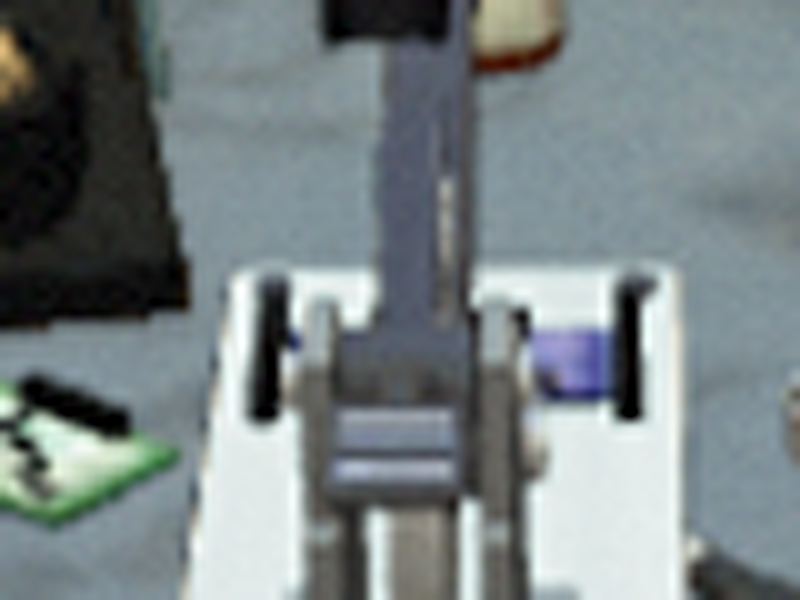

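The tab now sits at crop y≈445, against 443 predicted for 0.36 rad and 323 for engaged, so the pawl is fully clear. Next I'll go over the knob, turning the gripper so its long side keeps away from the soldering stand.

>>> {"op": "apply_moves", "data": {"steps": [[[1,0,-1,0,0,-8,-1],[4,0,-1,0,0,-17,-1],[7,0,-1,0,0,-26,-1],[10,0,-1,0,0,-35,-1],[13,0,-1,0,0,-44,-1],[15,0,-1,0,0,-50,-1],[16.4,0,-1,0,0,-53,-1],[16.4,0,0,0,0,-53,-1],[16.4,0,1,0,0,-53,-1],[16.4,0,1,0,0,-53,-1],[16.4,0,1,0,0,-53,-1]]]}}

```text
time_s: 6.08
position: [0.4932, -0.2314, 0.1754]
tcp_rot: [[0.002, 1.0, -0.0], [1.0, -0.002, 0.0], [0.0, -0.0, -1.0]]
force: [0.1, -1.1, -0.1]
opening: 0.006
grasp_force: 0.0
```

Run:
```python
from h import *
s=bot.read_state(); print(s['time_s'],s['position'],np.round(s['tcp_rot'],3).tolist(),s['force'])
im=bot.capture('scene')
cv2.imwrite('pics/d.png',cv2.resize(im[110:260,220:420],None,fx=4,fy=4,interpolation=cv2.INTER_CUBIC))
```

```text
6.075 [ 0.4932311  -0.23140652  0.17538048] [[0.002, 1.0, -0.0], [1.0, -0.002, 0.0], [0.0, -0.0, -1.0]] [ 0.0813575  -1.14376187 -0.05990221]
```

View pics/d.png

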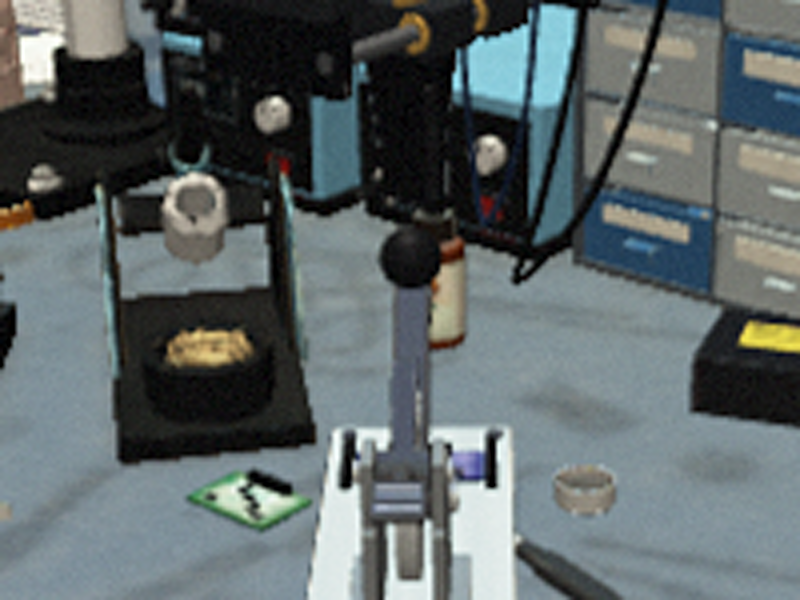

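The shut fingers (crop x≈407) sit right above the knob (crop ≈(411,258)). I'll push it down along its arc.

>>> {"op": "apply_moves", "data": {"steps": [[[0,0,0.6,0,0,0,-1],[0,0,1.1,0,0,0,-1],[0,0,1.4,0,0,0,-1],[0.1,0.2,1.7,0,0,0,-1],[0.3,0.4,2.0,0,0,0,-1],[0.45,0.6,2.3,0,0,0,-1],[0.63,0.84,2.6,0,0,0,-1],[0.84,1.12,3.0,0,0,0,-1],[1.02,1.36,3.4,0,0,0,-1],[1.02,1.36,3.4,0,0,0,-1]]]}}

```text
time_s: 7.38
position: [0.5089, -0.2197, 0.1425]
tcp_rot: [[0.001, 1.0, 0.003], [1.0, -0.001, 0.001], [0.001, 0.003, -1.0]]
force: [1.0, 2.7, 5.8]
opening: 0.005
grasp_force: 2.8
```

>>> {"op": "apply_moves", "data": {"steps": [[[0.17,0.23,0.5,0,0,0,-1],[0.34,0.46,0.95,0,0,0,-1],[0.5,0.65,1.4,0,0,0,-1],[0.63,0.83,1.9,0,0,0,-1],[0.75,1.0,2.4,0,0,0,-1],[0.85,1.13,2.9,0,0,0,-1],[0.93,1.24,3.2,0,0,0,-1],[0.98,1.3,3.5,0,0,0,-1],[1.0,1.33,3.7,0,0,0,-1],[1.0,1.33,3.7,0,0,0,-1]]]}}

```text
time_s: 8.62
position: [0.5227, -0.2112, 0.1055]
tcp_rot: [[0.001, 1.0, 0.004], [1.0, -0.001, -0.002], [-0.002, 0.004, -1.0]]
force: [3.7, 0.9, 4.5]
opening: 0.003
grasp_force: 2.3
```

>>> {"op": "apply_moves", "data": {"steps": [[[0,0,0.1,0,0,0,-1],[0,0,0.2,0,0,0,-1],[0,0,0.3,0,0,0,-1],[0,0,0.3,0,0,0,-1]]]}}

```text
time_s: 9.12
position: [0.521, -0.2112, 0.1019]
tcp_rot: [[0.001, 1.0, 0.001], [1.0, -0.001, -0.001], [-0.001, 0.001, -1.0]]
force: [2.6, 0.1, 6.6]
opening: 0.001
grasp_force: 3.3
```

>>> {"op": "apply_moves", "data": {"steps": [[[0,0,0.1,0,0,0,-1],[0,0,0.15,0,0,0,-1],[0,0,0.15,0,0,0,-1]]]}}

```text
time_s: 9.5
position: [0.5211, -0.2112, 0.1016]
tcp_rot: [[0.001, 1.0, 0.002], [1.0, -0.001, -0.001], [-0.001, 0.002, -1.0]]
force: [1.3, 2.1, 14.1]
opening: 0.01
grasp_force: 7.1
```

The force went from 6.6 to 14 N with almost no travel, and the tips are at z≈0.0906 against 0.091 expected, so the arm is on its stop. I'll move clear: straight up first, then back.

>>> {"op": "apply_moves", "data": {"steps": [[[0,0,-0.5,0,0,0,-1],[0,0,-2,0,0,0,-1],[0,0,-5,0,0,0,-1],[0,0,-9,0,0,0,-1],[0,0,-13,0,0,0,-1],[-3,0,-15,0,0,0,-1],[-8,0,-15,0,0,0,-1],[-13,0,-15,0,0,0,-1],[-18,0,-15,0,0,0,-1],[-23,0,-15,0,0,0,-1],[-23,0,-15,0,0,0,-1],[-23,0,-15,0,0,0,-1]]]}}

```text
time_s: 11.0
position: [0.5194, -0.4399, 0.2493]
tcp_rot: [[0.001, 1.0, -0.002], [1.0, -0.001, 0.003], [0.003, -0.002, -1.0]]
force: [0.9, -1.3, 0.1]
opening: 0.006
grasp_force: 0.0
```

Run:
```python
from h import *
s=bot.read_state(); print(s['time_s'],s['position'],s['force'])
a=bot.capture('scene')[160:285,250:410]; b=bot.capture('top')[125:265,225:385]
f=lambda i:cv2.resize(i,(400,int(400*i.shape[0]/i.shape[1])),interpolation=cv2.INTER_CUBIC)
a,b=f(a),f(b); H=max(len(a),len(b)); p=lambda i:cv2.copyMakeBorder(i,0,H-len(i),0,0,cv2.BORDER_CONSTANT)
cv2.imwrite('pics/e.png',np.hstack([p(a),p(b)]))
```

```text
11.0 [ 0.51940588 -0.4398616   0.24928858] [ 0.85572838 -1.26700797  0.14884699]
```

View pics/e.png

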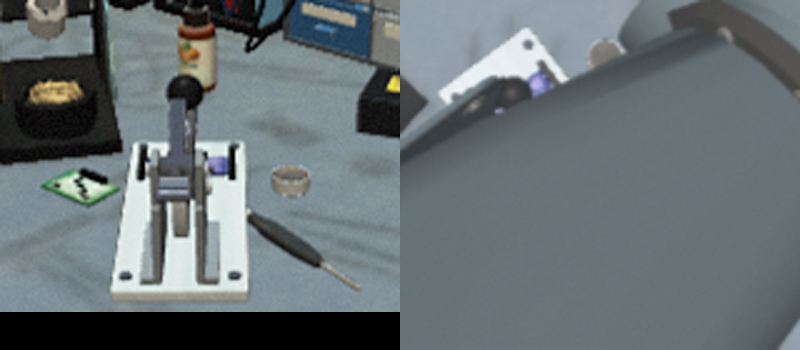

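The scene view shows the knob lowered at crop (184,91), the tab still down, and the tin, driver and module where they were. I'll check the knob pixel numerically and hand in only if it agrees.

Run:
```python
from h import *
sc=bot.camera_model('scene'); O=np.array([.4749,-.2438]);x=np.array([-.7989,-.6014])
P=lambda a:proj(sc,[*(O+x*(.05-.105*np.cos(a)+.022*np.sin(a))),.055+.105*np.sin(a)+.022*np.cos(a)])
for a in(0,.05,.1,.64): print(a,P(a).round(1))
im=bot.capture('scene'); m=(im.max(2)<50).astype(np.uint8); m[:188]=0; m[206:]=0; m[:,:313]=0; m[:,334:]=0
ys,xs=np.nonzero(m); k=np.array([(xs.min()+xs.max())/2,(ys.min()+ys.max())/2]); print('knob',k,xs.min(),xs.max(),ys.min(),ys.max())
if abs(k[1]-P(0)[1])<2.5: print(bot.hand_in())
```

```text
0 [324.1 197. ]
0.05 [324.  194.7]
0.1 [323.9 192.5]
0.64 [322.7 174.5]
knob [324.  196.5] 317 331 190 203
the job is handed in; nothing more can be done
None
```

The job is done and handed in at about 11 s of the 51 s allowed: I pressed the pawl tab fully down (about 0.36 rad), then pushed the arm by its knob to its stop with the foot on the board, moved the robot clear, and saw the tin, driver and module still in place.

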